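# Clear the stud block, then rock the tilt gauge to its mark and hold

## Task

Clear the pine offcut by laying the olive test probe handle flat and lengthwise in the empty, ivory lined compartment of the parts tray and letting go of it. Then take the tilt gauge by its black handle, stand the middle of its foot on the sprung steel stud so that the stud is pushed part of the way down but not to its stop, and rock the gauge sideways until its swinging pointer settles on the red mark, the dial not leaning forward or back. Finish while still holding it still there, pointer on the mark; leave everything else where it stands.

Things in the scene. Friction and masses are not known exactly. Their poses are not given: they have to be found in the camera images.
- probe: olive painted test probe handle: a bar 110 long (its x), 20 wide (y), 22 mm high (z), with a thin brass tip of 6 mm diameter reaching 25 mm further on +x; 90 g. Origin at the centre of the bar's underside. At first it lies across the pine offcut, on top of it
- probe_mid (a point): centre of the probe handle's bar, 11 mm above its underside
- tray: fixed wooden parts tray, 180 (x) x 112 (y) mm, 14 mm high, floor and walls 4 mm thick, with two compartments side by side, each 172 long along x and 50 mm wide; origin at the centre of its underside, x lengthwise. The +y compartment is empty with an ivory floor, the -y one has a black floor and holds the socket key
- slot (a point): centre of the empty compartment's floor, 27 mm on +y of the tray's origin and 4 mm up; axes as the tray's. The probe handle may point either way along x
- stud_block: fixed pine joist offcut 180 (x) x 120 (y) x 38 mm high, origin at the centre of its underside. The stud stands on it at x = +45 mm, y = 0 in a brass collar (36 mm diameter, top 54 mm above the table); the probe handle lies at about x = -45 mm, along y
- stud_top (a point): highest point of the stud's domed head, 74 mm above the table when the stud is up. The head is a ball of 16 mm radius, its centre 16 mm below this point; the point moves down with the stud
- stud (a joint): how far the stud is pushed down, m: 0 up, 0.014 at its stop; a spring, about 0.9 N to start and 450 N/m more
- gauge: tilt gauge, an upright Bakelite frame 84 mm wide (y), 28 mm deep (x), 137 mm high (z), 0.28 kg nominal; origin at the centre of the underside of its flat steel foot (28 x 84 mm). On top, centred, a black handle 14 mm thick (x), 36 mm wide (y), from 107 to 137 mm above the underside: grip it across x from above. The ivory dial, the pointer and the red mark face +x. Stands on the table at first
- pointer (a joint): angle of the swinging pointer in the gauge, rad, about the gauge's own x through its pivot 90 mm above the underside; 0 when it points at the middle of the foot. The pointer hangs plumb and swings out in about 1 to 2 s, so turning the gauge by +a about its own x makes this -a
- mark (a joint): angle of the red mark in the gauge about the same pivot, same sense as the pointer's; set beforehand somewhere from 0.14 to 0.36 and stays put. The pointer is on the mark when both angles are equal
- pointer_tip (a point): tip of the swinging pointer, 55 mm from its pivot
- mark_mid (a point): centre of the red mark (7 mm wide), 55 mm from the pivot
- bench_relay: dark Bakelite signal relay, 70 x 56 x 85 mm high with three small brass studs on top, standing on the worktop near the back (three more like it are fixed in the pine rack); origin at the centre of its underside. Leave alone
- wrench: steel wrench, about 160 mm long, lying flat near the back. Leave alone
- lamp_cap: green enamel lamp shade cap, 150 mm across and 75 mm high, origin at the centre of its underside, at the back of the table. Leave alone
- screw_jar: glass jar with steel cap, 64 mm across, 85 mm high, origin at the centre of its underside, at the back of the table. Leave alone
- key: steel socket key, 142 mm long (x), 22 mm high, lying in the tray's other compartment; origin at its underside. Leave alone

How it is judged:
On the way, in this order (a step that is already met when the one before it is completed fails the run):
1. the probe handle lies flat and lengthwise in the empty tray compartment, let go (x of probe_mid in the frame of slot between -0.04 and 0.04 m and y of probe_mid in the frame of slot between -0.015 and 0.015 m and z of probe_mid in the frame of slot between 0.006 and 0.016 m and angle between the x axis of probe and the x axis of tray, either way round below 0.25 rad and angle between probe's own x axis and vertical between 1.47 and 1.67 rad and contact force between the fingers and probe below 0.1 N and linear speed of probe below 0.02 m/s), for 0.2 s.
2. the gauge stands on the part-pressed stud in the fingers, its pointer settled on the red mark (distance between pointer_tip and mark_mid below 0.003 m and velocity of joint pointer between -0.4 and 0.4 rad/s and value of joint stud between 0.0015 and 0.013 m and contact force between gauge and stud_block above 0.8 N and contact force between the fingers and gauge above 2 N and x of stud_top in the frame of gauge between -0.013 and 0.013 m and y of stud_top in the frame of gauge between -0.025 and 0.025 m and z of stud_top in the frame of gauge between -0.006 and 0.006 m and angle between gauge's own x axis and vertical between 1.37 and 1.77 rad and angle between gauge's own z axis and vertical below 0.6 rad and linear speed of gauge below 0.02 m/s), for 0.5 s.
At the end, for the whole second after the job is handed in: Probe handle let go, flat in the empty compartment (15 mm of its centre line, 0.25 rad). Gauge still, in the fingers, stud top within 13 x 25 mm of its foot's middle, stud pushed 1.5 to 13 mm, dial within 0.2 rad of upright, pointer tip within 3 mm of the mark and settled (all of step 1 and all of step 2); the arm keeps its last pose, push and grip.
It fails at once if another thing is moved more than 25 mm (distance of any of bench_relay, wrench, lamp_cap, screw_jar, key from where it was at the start of the episode above 0.025 m).
It fails at once if the gauge is tipped over (angle between gauge's own z axis and vertical above 0.9 rad).
It also fails if it takes over 61 s, if anything falls off the work surface, if the arm or the gripper's body presses on something with over 40 N, if the wrist force passes 120 N, or if a joint passes its speed limit or range.

## Robot

A 7-joint arm with a two-finger parallel gripper is mounted at the origin on the work surface. World frame = base frame: x ahead of the robot, y to its left, z up, the work surface at z = 0. Lengths are in m, angles in rad, forces in N, time in s.
With the tool pointing down it reaches from about 0.4 to 0.85 m from the base axis. Payload 10.4 kg.
Tool frame: the origin (TCP) lies at the very end of the fingers, on their centre line; the grasp point (between the pads) lies 19 mm behind it; z points along the fingers, y is the line along which they close (so a half turn about z gives the same grasp; the last joint's range is limited). The gripper opens to 87 mm and grips with 3 to 60 N. Pads are 19 mm wide; open, the fingers measure 117 mm over their backs; the gripper's body (75 mm by 190 mm) begins 51 mm behind the grasp point.
Start: joints at [1.18, 0.332, -0.065, 1.46, 0.022, 1.35, -0.088], TCP at [0.225, -0.583, 0.197] pointing down, gripper open.
Joint ranges: [-2.6, 2.6], [-0.5, 2.12], [-1.47, 1.34], [0.16, 2.42], [-1.27, 4.41], [0.06, 2.06], [-2.6, 2.6]. Speed limits (rad/s): [2.22, 2.22, 2.79, 2.79, 3.14, 3.14, 3.14].

## Interface

Orientations are given as a unit quaternion [x, y, z, w].
In Python, from bench import * gives the robot as it stands.
- The arm moves only by the tool step_arm, never from a script. Its arguments are lists of equal length, an entry for each row: "delta_pos": the shift along the world's x, y, z in units of 25 mm (1.0 is 25 mm), a list of three; "turn": the turn about the world's z in units of 0.12 rad (1.0 is 0.12 rad). In form: {"delta_pos": [[tx, ty, tz], ...], "turn": [turn, ...]}. A call has 1 to 12 rows; each row shifts and turns the commanded pose from where the row before left it; what a row does not reach is not made up. A row lasts 1/10 s, in which the tool goes at most 50 mm and 8.59 degrees, less where a joint would pass 70% of its speed; a pose out of reach is approached as far as the arm can. A call with a number of a shift or a turn outside -1 to 1 is refused whole. A call with a gripper value outside its range is refused whole. "grip" is the closure, from 0 (fully open) to 1 (shut), set as the call begins (left out, the last holds). The fingers move at their own pace and stop on an object; "newtons" is the grip in N (left out, the last holds). Time passes only in rows, so rows that do not move let the fingers close. It gives the time, the measured TCP pose, the force, the opening and the grip force at its end, in the units of the state.
- read_state(): the state, without advancing time (a new reading comes with each control period).
- camera(name): name is "side" or "top" or "wrist"; returns a dict with "image" (480x640x3 uint8, red, green, blue), "z_map" (480x640 float32, m along the optical axis (not along the pixel's ray), 0 where there is no reading), "mtx" (3x3 intrinsics, pixels), "view" (4x4, takes a point from world to camera coordinates). Camera axes: x right, y up, looking along -z (the intrinsics and any distortion apply to the point x, -y, -z); pixel columns grow to the right and rows downward; lengths in m; the calibration is good to about 2 mm. A picture is of the moment at which its call begins.
- close_job(): hands the job in; it is judged then, once.
The state is a dict: "time": time; "joint_positions": joint angles; "joint_vel": joint speeds; "joint_torque": joint torques, N m; "ee_pos": TCP position; "eef_rot": TCP orientation; "ft_force": force on the tool from outside, world axes, zero at the start; "torque": the same for the moment, N m; "width": finger opening in m; "grip_force": force on a finger pad.
Only numpy, scipy, OpenCV 4.12 (cv2) and the standard library are available. Lean on these libraries where they do the work, as an engineer would, in place of code of your own. Each camera call takes 0.05 s, during which the arm holds its last target. There are 200 camera calls.

## Working session

There is one attempt and no reset: what is moved stays moved. The work goes in short steps, Python scripts to look and compute and a tool call to move; the robot and the scene stay as the last step left them, time stands still between calls to the robot, and variables do not carry over. Pictures are saved under pics/ and viewed, at most 10 in all, crops included, and the job is handed in when it is done.

Besides the shell and the picture viewer there is one more tool, called after "Request:" in YAML: its name, and indented under it one key for each argument. step_arm: Moves the arm, as the interface text tells. Shifts and turns lie within -1 to 1; 1 stands for 25 mm of shift or 0.12 rad of turn. Its arguments: {"type":"object","properties":{"delta_pos":{"type":"array"},"turn":{"type":"array"},"grip":{"type":"number"},"newtons":{"type":"number"}},"required":["delta_pos","turn"]}

```bash
mkdir -p pics; ls; cat > h.py <<'E'
from bench import *
import numpy as np, cv2
def pts(c):
    z=c["z_map"];K=c["mtx"];v,u=np.mgrid[0:480,0:640]
    P=np.stack([(u-K[0,2])/K[0,0]*z,-(v-K[1,2])/K[1,1]*z,-z],-1)
    T=np.linalg.inv(c["view"]);W=P@T[:3,:3].T+T[:3,3];W[z==0]=np.nan
    return W
def save(c,n): cv2.imwrite(f"pics/{n}.png",c["image"][:,:,::-1])
E
python3 - <<'E'
from h import *
for n in("top","side"):
    c=camera(n);save(c,n+"0");np.savez(n+"0.npz",**c);print(n,c["mtx"].round(1).tolist(),np.linalg.inv(c["view"]).round(3).tolist())
print(read_state())
E
```

```text
pics
top [[560.1, 0.0, 319.9], [0.0, 560.1, 244.4], [0.0, 0.0, 1.0]] [[-0.014, 0.989, -0.149, 0.415], [-1.0, -0.017, -0.017, -0.011], [-0.019, 0.149, 0.989, 1.465], [0.0, 0.0, 0.0, 1.0]]
side [[515.8, 0.0, 312.5], [0.0, 515.8, 236.3], [0.0, 0.0, 1.0]] [[-0.998, 0.027, -0.051, 0.568], [-0.055, -0.72, 0.692, 0.824], [-0.018, 0.693, 0.72, 0.948], [0.0, 0.0, 0.0, 1.0]]
{'time': 0.1, 'joint_positions': array([ 1.1804131 ,  0.33277659, -0.06468448,  1.46085232,  0.02158344,
        1.34989992, -0.08852258]), 'joint_vel': array([-0.00096428, -0.00102805, -0.00075545, -0.00130105,  0.00068419,
        0.00103523, -0.00188183]), 'joint_torque': array([ 2.61976951e-03, -6.24546933e+01,  2.54643249e-02, -3.90717101e+01,
       -6.13837293e-02,  3.67180305e-02,  7.02269790e-05]), 'ee_pos': array([ 0.22457426, -0.5828559 ,  0.1959559 ]), 'eef_rot': array([ 9.83141333e-01,  1.82846205e-01, -1.35893010e-04, -6.05765603e-04]), 'ft_force': array([ 0.10119818, -0.25730621,  0.21474084]), 'torque': array([ 0.0051555 , -0.06969332, -0.01479445]), 'grip_force': 0.0, 'width': 0.08701124667533842}
```

View pics/top0.png

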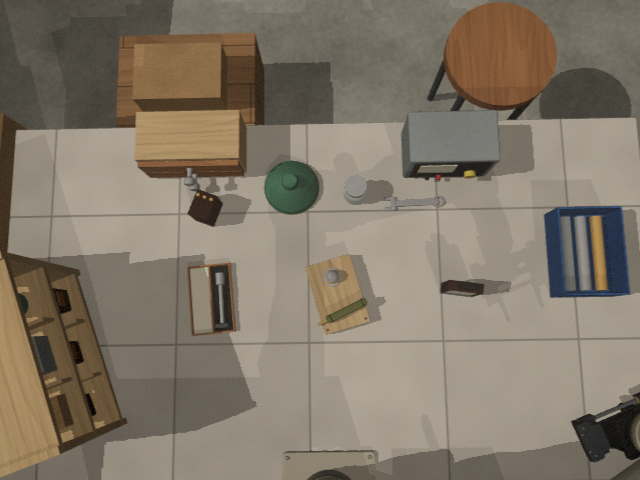

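View pics/side0.png

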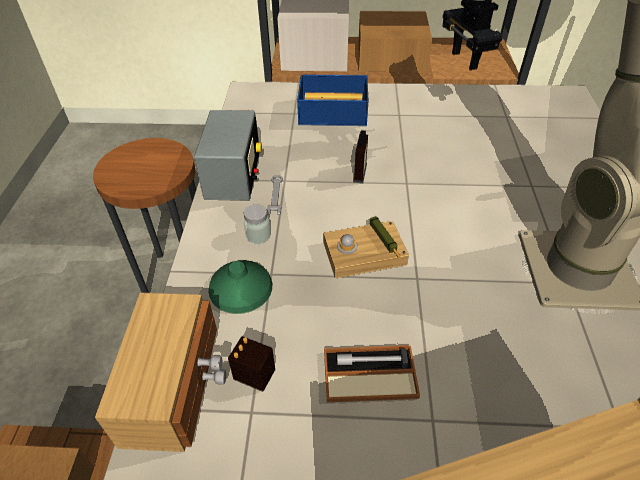

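The top view shows the offcut at about (338,293) with the probe at (345,311) and the stud at (333,277). The tray is at (212,299) with its ivory side on the left, and the gauge is at (462,288). The side view shows the gauge edge-on at (360,157). Next I'll measure them.

```bash
python3 - <<'E'
from h import *
c=dict(np.load("top0.npz"));W=pts(c);im=c["image"];hsv=cv2.cvtColor(im,cv2.COLOR_RGB2HSV)
def box(n,u0,u1,v0,v1,cond):
    m=np.zeros((480,640),bool);m[v0:v1,u0:u1]=True
    m&=cond(W,hsv);P=W[m];r=cv2.minAreaRect(P[:,:2].astype(np.float32)*1000)
    print(n,m.sum(),"c",np.round(r[0],1),"sz",np.round(r[1],1),"ang",round(r[2],1),"med",np.nanmedian(P,0).round(4),"zmax",P[:,2].max().round(4))
    return P
Z=lambda a,b:(lambda W,h:(W[...,2]>a)&(W[...,2]<b))
box("block",300,380,248,340,Z(.033,.042))
p=box("probe",315,372,290,330,lambda W,h:(W[...,2]>.045)&(h[...,0]>22)&(h[...,0]<50)&(h[...,1]>90))
box("barhi",315,372,290,330,Z(.053,.07))
box("stud",315,350,260,292,Z(.066,.08))
box("collar",315,350,260,292,Z(.050,.08))
box("tray",180,245,255,345,Z(.010,.018))
q=box("ivory",180,245,255,345,lambda W,h:(W[...,2]>-.01)&(W[...,2]<.02)&(h[...,1]<70)&(h[...,2]>110)&(W[...,1]>W[299,212,1]))
box("gtop",430,500,270,310,Z(.128,.15))
box("gall",430,500,270,310,Z(.09,.15))
box("wrenchtall",180,235,170,235,Z(.07,.1))
cr=im[265:315,425:500];cr2=im[245:340,295:375]
s=np.hstack([cv2.resize(cr,(450,300),interpolation=2),cv2.resize(cr2,(340,300))])
d=dict(np.load("side0.npz"))["image"][120:195,340:385]
s=np.hstack([s[:,:450],cv2.resize(d,(180,300),interpolation=2)])
cv2.imwrite("pics/crop.png",s[:,:,::-1])
E
```

```text
block 2366 c [503.8 -26.9] sz [179.8 119.8] ang 15.7 med [ 0.5062 -0.0274  0.0377] zmax 0.042
probe 291 c [459.3 -46.4] sz [ 18.8 113.1] ang 25.8 med [ 0.461  -0.0495  0.0594] zmax 0.0678
barhi 344 c [456.  -37.4] sz [ 18.9 133.9] ang 25.5 med [ 0.4611 -0.0471  0.0594] zmax 0.0678
stud 89 c [547.2 -15.7] sz [26.8 27.2] ang 61.4 med [ 0.5456 -0.016   0.0704] zmax 0.078
collar 155 c [546.7 -14.7] sz [34.  34.1] ang 63.1 med [ 0.5454 -0.014   0.0673] zmax 0.078
tray 584 c [499.3 299. ] sz [198.2 123.4] ang 7.4 med [0.4918 0.2957 0.0136] zmax 0.018
ivory 2329 c [499.7 341.9] sz [231.1  89.7] ang 0.1 med [0.494  0.3404 0.0023] zmax 0.019
gtop 101 c [ 511.9 -336.9] sz [37.3 14.2] ang 82.8 med [ 0.5113 -0.3353  0.1358] zmax 0.1416
gall 376 c [ 511.8 -337. ] sz [85. 25.] ang 81.9 med [ 0.5106 -0.3316  0.108 ] zmax 0.1416
wrenchtall 719 c [757.1 304.6] sz [134.8 134.9] ang 89.3 med [0.7336 0.3118 0.0842] zmax 0.0994
```

View pics/crop.png

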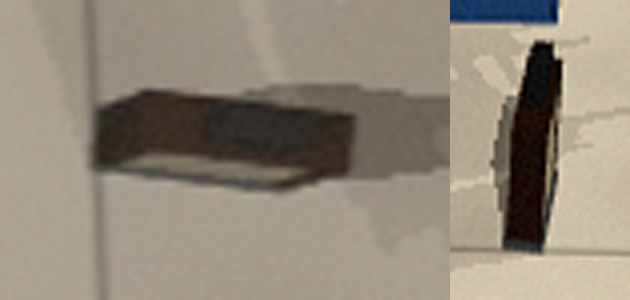

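The dial faces −x (towards the robot), and the gauge yaw is about 172°. I'll move over the probe and refine the tray estimate from the stored image.

```bash
python3 - <<'E'
from h import *
c=dict(np.load("top0.npz"));im=c["image"];hsv=cv2.cvtColor(im,cv2.COLOR_RGB2HSV)
def ray(uv,z):
    K=c["mtx"];T=np.linalg.inv(c["view"]);d=np.stack([(uv[:,0]-K[0,2])/K[0,0],-(uv[:,1]-K[1,2])/K[1,1],-np.ones(len(uv))],-1)@T[:3,:3].T
    return T[:3,3]+d*((z-T[2,3])/d[:,2])[:,None]
m=(hsv[...,1]>85)|(hsv[...,2]<70);m[:255]=0;m[345:]=0;m[:,:183]=0;m[:,243:]=0
n,l,s,_=cv2.connectedComponentsWithStats(m.astype(np.uint8));k=1+s[1:,4].argmax();print(s[k])
v,u=np.nonzero(l==k);P=ray(np.stack([u,v],-1).astype(float),.014)
print(cv2.minAreaRect((P[:,:2]*1000).astype(np.float32)))
# ivory = hole
f=(l==k).astype(np.uint8);cn,_=cv2.findContours(f,cv2.RETR_CCOMP,cv2.CHAIN_APPROX_NONE)
for q in cn:
    if len(q)>60:
        P=ray(q[:,0].astype(float),.008);print(len(q),cv2.minAreaRect((P[:,:2]*1000).astype(np.float32)))
E
```

```text
[ 187  262   49   74 1528]
((497.55712890625, 298.8721618652344), (180.51382446289062, 113.04448699951172), 5.01380729675293)
220 ((497.89776611328125, 300.15240478515625), (181.26016235351562, 113.5118408203125), 5.013816833496094)
114 ((501.744384765625, 278.8083190917969), (135.48736572265625, 26.290996551513672), 0.6463156342506409)
167 ((495.4888916015625, 326.70233154296875), (175.11451721191406, 53.751121520996094), 4.742156505584717)
```

Request:
step_arm:
  delta_pos:
    - [0.4,0.9,0]
    - [0.4,0.9,0]
    - [0.4,0.9,0]
    - [0.4,0.9,0]
    - [0.4,0.9,0]
    - [0.4,0.9,0]
    - [0.4,0.9,0]
    - [0.4,0.9,0]
    - [0.4,0.9,0]
    - [0.4,0.9,0]
    - [0.4,0.9,0]
    - [0.4,0.9,0]
  turn: [0.6,0.6,0.6,0.6,0.6,0.6,0.6,0.6,0.6,0.6,0.6,0.6]

```text
time: 1.3
ee_pos: [0.3454, -0.3116, 0.1966]
eef_rot: [0.815, 0.58, 0.0, -0.0]
ft_force: [0.2, 0.1, -0.1]
width: 0.0869
grip_force: 0.0
```

Request:
step_arm:
  delta_pos:
    - [0.39,0.88,0]
    - [0.39,0.88,0]
    - [0.39,0.88,0]
    - [0.39,0.88,0]
    - [0.38,0.88,0]
    - [0.38,0.88,0]
    - [0.38,0.88,-0.5]
    - [0.38,0.88,-0.5]
    - [0.38,0.88,-0.5]
    - [0.38,0.88,-0.5]
    - [0.39,0.87,-0.5]
    - [0.39,0.87,-0.5]
  turn: [0.54,0.54,0.54,0.54,0.54,0.54,0.54,0.54,0.54,0.54,0.54,0.54]

```text
time: 2.5
ee_pos: [0.4604, -0.0476, 0.1201]
eef_rot: [0.534, 0.845, 0.0, -0.0]
ft_force: [0.1, 0.3, 0.1]
width: 0.0869
grip_force: 0.0
```

```bash
python3 - <<'E'
from h import *
s=read_state();print(s["ee_pos"],s["eef_rot"])
c=camera("wrist");save(c,"w1");W=pts(c)
m=(W[...,2]>.05)&(W[...,2]<.07);m[:, :]&=(np.hypot(W[...,0]-.461,W[...,1]+.048)<.085)&(np.hypot(W[...,0]-.547,W[...,1]+.0147)>.03)
P=W[m];print(m.sum(),cv2.minAreaRect((P[:,:2]*1000).astype(np.float32)),np.median(P,0))
E
```

```text
[ 0.46040458 -0.04762512  0.1200761 ] [ 5.34029619e-01  8.45465630e-01  8.32858766e-05 -4.77158956e-04]
5628 ((456.09368896484375, -39.63654327392578), (20.04157257080078, 133.86329650878906), 25.716243743896484) [ 0.45737388 -0.04229755  0.05990617]
```

View pics/w1.png

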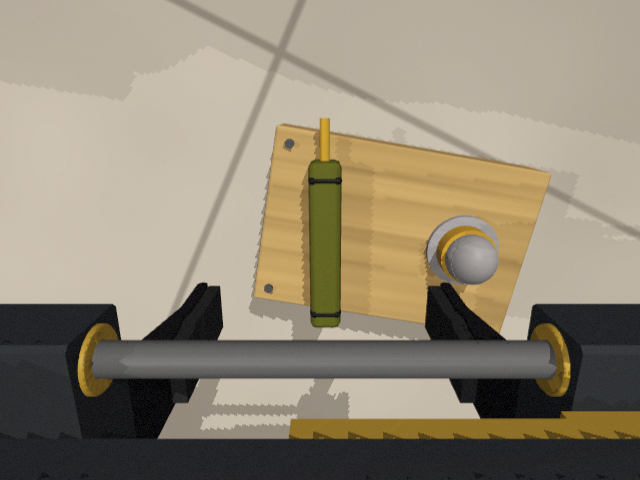

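The wrist view shows the probe bar from (325,160) to (325,327), well aligned between the fingers, with the stud at (470,258) clear of them. I'll descend and grip.

Request:
step_arm:
  delta_pos:
    - [0.04,-0.13,-0.5]
    - [0,0,-0.5]
    - [0,0,-0.5]
    - [0,0,-0.5]
    - [0,0,-0.5]
    - [0,0,-0.28]
    - [0,0,0]
  turn: [0,0,0,0,0,0,0]

```text
time: 3.25
ee_pos: [0.4605, -0.053, 0.0511]
eef_rot: [0.536, 0.844, -0.0, -0.001]
ft_force: [-0.1, -0.3, 0.8]
width: 0.0868
grip_force: 0.0
```

Request:
step_arm:
  delta_pos:
    - [0,0,0]
    - [0,0,0]
    - [0,0,0]
    - [0,0,0]
    - [0,0,0]
    - [0,0,0]
    - [0,0,0]
    - [0,0,0]
  turn: [0,0,0,0,0,0,0,0]
  grip: 1
  newtons: 25

```text
time: 4.05
ee_pos: [0.4613, -0.053, 0.0522]
eef_rot: [0.536, 0.844, 0.0, 0.0]
ft_force: [0.8, -0.5, -0.0]
width: 0.0313
grip_force: 0.0
```

Request:
step_arm:
  delta_pos:
    - [0,0,0.3]
    - [0,0,0.6]
    - [0,0,0.8]
    - [0,0,0.8]
    - [0,0,0.5]
  turn: [0,0,0,0,0]

```text
time: 4.55
ee_pos: [0.4619, -0.0529, 0.129]
eef_rot: [0.536, 0.844, 0.0, 0.001]
ft_force: [1.0, 0.2, -0.3]
width: 0.0009
grip_force: 0.0
```

The fingers were still closing when I lifted, so I missed the probe. I'll reopen and check with the wrist camera.

Request:
step_arm:
  delta_pos:
    - [0,0,0]
    - [0,0,0]
    - [0,0,0]
    - [0,0,0]
    - [0,0,0]
    - [0,0,0]
    - [0,0,0]
    - [0,0,0]
  turn: [0,0,0,0,0,0,0,0]
  grip: 0.4

```text
time: 5.35
ee_pos: [0.4613, -0.053, 0.1271]
eef_rot: [0.536, 0.844, 0.0, -0.0]
ft_force: [-0.9, -0.6, -0.1]
width: 0.0505
grip_force: 0.0
```

```bash
python3 - <<'E'
from h import *
s=read_state();print(s["ee_pos"],s["eef_rot"],s["width"])
c=camera("wrist");W=pts(c)
m=(W[...,2]>.05)&(W[...,2]<.07);m[:, :]&=(np.hypot(W[...,0]-.461,W[...,1]+.048)<.085)&(np.hypot(W[...,0]-.547,W[...,1]+.0147)>.03)
P=W[m];print(m.sum(),cv2.minAreaRect((P[:,:2]*1000).astype(np.float32)),np.median(P,0))
E
```

```text
[ 0.46125082 -0.05295789  0.12711868] [ 5.36344341e-01  8.43999257e-01  4.90855533e-05 -1.50542774e-05] 0.05049650027067006
5438 ((455.9490661621094, -39.672386169433594), (20.43923568725586, 133.48207092285156), 25.472686767578125) [ 0.45752226 -0.042668    0.05992026]
```

Request:
step_arm:
  delta_pos:
    - [0,0.08,-0.5]
    - [0,0,-0.6]
    - [0,0,-0.6]
    - [0,0,-0.6]
    - [0,0,-0.5]
    - [0,0,-0.24]
    - [0,0,0]
  turn: [0,0,0,0,0,0,0]

```text
time: 6.1
ee_pos: [0.4606, -0.0508, 0.0503]
eef_rot: [0.536, 0.844, -0.0, -0.001]
ft_force: [-0.6, 0.3, 0.8]
width: 0.0522
grip_force: 0.0
```

Request:
step_arm:
  delta_pos:
    - [0,0,0]
    - [0,0,0]
    - [0,0,0]
    - [0,0,0]
    - [0,0,0]
    - [0,0,0]
    - [0,0,0]
    - [0,0,0]
    - [0,0,0]
    - [0,0,0]
  turn: [0,0,0,0,0,0,0,0,0,0]
  grip: 1
  newtons: 25

```text
time: 7.1
ee_pos: [0.4612, -0.051, 0.0512]
eef_rot: [0.536, 0.844, 0.0, -0.0]
ft_force: [-0.6, -0.1, -0.4]
width: 0.0003
grip_force: 0.0
```

```bash
python3 - <<'E'
from h import *
c=camera("wrist");save(c,"w2");W=pts(c)
c=camera("side");save(c,"s2")
a=cv2.imread("pics/w2.png");b=cv2.imread("pics/s2.png")[190:290,300:430]
cv2.imwrite("pics/c2.png",np.hstack([cv2.resize(a,(400,300)),cv2.resize(b,(390,300))]))
E
```

```text
(no output)
```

View pics/c2.png

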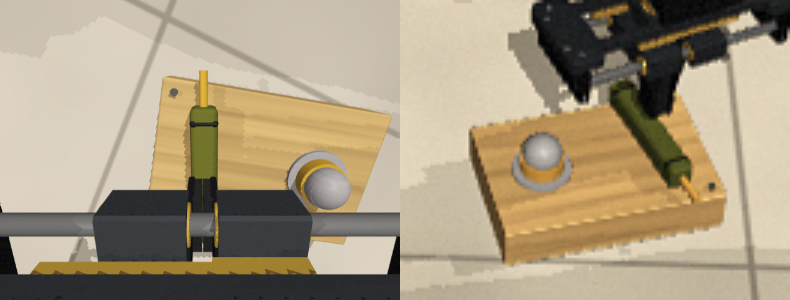

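The fingers shut above the bar without touching it, so the tips don't grip that high. I'll raise, open and go in deeper.

Request:
step_arm:
  delta_pos:
    - [0,0,0.8]
    - [0,0,0.4]
    - [0,0,0]
    - [0,0,0]
    - [0,0,0]
    - [0,0,0]
    - [0,0,0]
    - [0,0,0]
  turn: [0,0,0,0,0,0,0,0]
  grip: 0.4

```text
time: 8.0
ee_pos: [0.4611, -0.0509, 0.0809]
eef_rot: [0.536, 0.844, 0.0, -0.0]
ft_force: [-0.8, -0.2, 0.1]
width: 0.0501
grip_force: 0.0
```

```bash
python3 - <<'E'
from h import *
s=read_state();print(s["ee_pos"],s["width"])
c=camera("wrist");W=pts(c)
m=(W[...,2]>.05)&(W[...,2]<.07);m[:, :]&=(np.hypot(W[...,0]-.461,W[...,1]+.048)<.085)&(np.hypot(W[...,0]-.547,W[...,1]+.0147)>.03)
P=W[m];print(m.sum(),cv2.minAreaRect((P[:,:2]*1000).astype(np.float32)),np.median(P,0))
E
```

```text
[ 0.46114013 -0.05091717  0.0809465 ] 0.05005574782104465
7126 ((453.93231201171875, -35.6102294921875), (20.585430145263672, 124.11201477050781), 25.854055404663086) [ 0.45526793 -0.0376718   0.05989912]
```

Request:
step_arm:
  delta_pos:
    - [0,0,-0.5]
    - [0,0,-0.5]
    - [0,0,-0.4]
    - [0,0,-0.16]
    - [0,0,0]
  turn: [0,0,0,0,0]

```text
time: 8.55
ee_pos: [0.4606, -0.0508, 0.0413]
eef_rot: [0.536, 0.844, -0.0, -0.001]
ft_force: [0.4, 0.1, 0.6]
width: 0.052
grip_force: 0.0
```

Request:
step_arm:
  delta_pos:
    - [0,0,0]
    - [0,0,0]
    - [0,0,0]
    - [0,0,0]
    - [0,0,0]
    - [0,0,0]
    - [0,0,0]
    - [0,0,0]
  turn: [0,0,0,0,0,0,0,0]
  grip: 1
  newtons: 25

```text
time: 9.35
ee_pos: [0.4612, -0.051, 0.0422]
eef_rot: [0.536, 0.844, 0.0, 0.0]
ft_force: [-0.9, 0.4, -0.2]
width: 0.0019
grip_force: 0.0
```

Still no contact. I'll compare the fingers and bar by projecting the TCP and the bar centre into the views.

```bash
python3 - <<'E'
from h import *
s=read_state();p=s["ee_pos"]
out=[]
def proj(c,X):
    q=c["view"]@np.r_[X,1];K=c["mtx"];return K[0,0]*q[0]/-q[2]+K[0,2],K[1,1]*-q[1]/-q[2]+K[1,2]
for n in("wrist","side"):
    c=camera(n);im=c["image"][:,:,::-1].copy()
    for X,col in((p,(0,0,255)),(p+[0,0,.019],(255,0,255)),([.4615,-.051,.060],(255,255,0))):
        a=proj(c,X);print(n,np.round(a,1));cv2.circle(im,tuple(int(round(t)) for t in a),2 if n=="wrist" else 1,col,-1)
    if n=="side": im=im[190:290,330:430]
    out.append(cv2.resize(im,(400,400),interpolation=cv2.INTER_NEAREST))
    W=pts(c);np.save(n+"W.npy",W)
    e=W[np.hypot(W[...,0]-p[0],W[...,1]-p[1])<.03];
    print(n,np.histogram(e[:,2],bins=np.arange(.03,.12,.01)))
cv2.imwrite("pics/c3.png",np.hstack(out))
E
```

```text
wrist [325.8 282.1]
wrist [326.1 299. ]
wrist [326.6 298.2]
wrist (array([4597,   10, 1146, 1387,  456,  615,  601,  552]), array([0.03, 0.04, 0.05, 0.06, 0.07, 0.08, 0.09, 0.1 , 0.11]))
side [382.8 236.5]
side [383.4 231. ]
side [383.3 231.3]
side (array([107,  68,  79,  56,  32,  34,  34,  34]), array([0.03, 0.04, 0.05, 0.06, 0.07, 0.08, 0.09, 0.1 , 0.11]))
```

View pics/c3.png

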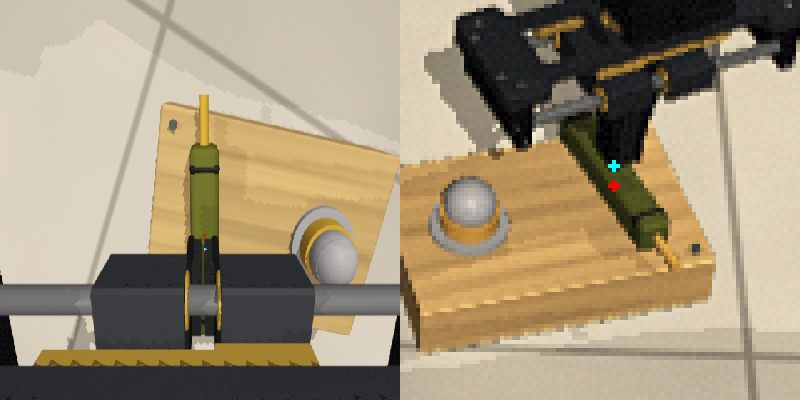

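```bash
python3 - <<'E'
from h import *
print(read_state()["width"],read_state()["grip_force"],read_state()["time"])
c=camera("wrist");im=c["image"][250:420,270:390,::-1]
cv2.imwrite("pics/c4.png",cv2.resize(im,(420,595),interpolation=cv2.INTER_NEAREST))
W=pts(c)
for r in (270,280,290,300,320): print(r,[tuple((W[r,u]*1000).round().astype(int)) if np.isfinite(W[r,u,0]) else 0 for u in range(296,360,6)])
E
```

```text
0.0008394944632542124 0.0 9.45
270 [(np.int64(446), np.int64(-53), np.int64(38)), (np.int64(449), np.int64(-52), np.int64(38)), (np.int64(449), np.int64(-43), np.int64(59)), (np.int64(451), np.int64(-41), np.int64(60)), (np.int64(453), np.int64(-40), np.int64(60)), (np.int64(455), np.int64(-39), np.int64(61)), (np.int64(458), np.int64(-38), np.int64(60)), (np.int64(460), np.int64(-36), np.int64(61)), (np.int64(463), np.int64(-36), np.int64(60)), (np.int64(470), np.int64(-42), np.int64(37)), (np.int64(473), np.int64(-40), np.int64(38))]
280 [(np.int64(448), np.int64(-57), np.int64(39)), (np.int64(451), np.int64(-57), np.int64(37)), (np.int64(450), np.int64(-46), np.int64(61)), (np.int64(453), np.int64(-45), np.int64(61)), (np.int64(455), np.int64(-44), np.int64(62)), (np.int64(458), np.int64(-43), np.int64(60)), (np.int64(460), np.int64(-42), np.int64(61)), (np.int64(462), np.int64(-41), np.int64(61)), (np.int64(465), np.int64(-40), np.int64(60)), (np.int64(472), np.int64(-46), np.int64(38)), (np.int64(475), np.int64(-45), np.int64(39))]
290 [(np.int64(450), np.int64(-63), np.int64(38
[... 790 characters left out ...]
 (np.int64(460), np.int64(-39), np.int64(86)), (np.int64(462), np.int64(-38), np.int64(86)), (np.int64(477), np.int64(-56), np.int64(37)), (np.int64(480), np.int64(-55), np.int64(38))]
320 [(np.int64(439), np.int64(-20), np.int64(151)), (np.int64(449), np.int64(-44), np.int64(102)), (np.int64(451), np.int64(-45), np.int64(99)), (np.int64(453), np.int64(-44), np.int64(99)), (np.int64(455), np.int64(-43), np.int64(99)), (np.int64(458), np.int64(-45), np.int64(94)), (np.int64(459), np.int64(-41), np.int64(99)), (np.int64(461), np.int64(-40), np.int64(99)), (np.int64(461), np.int64(-38), np.int64(103)), (np.int64(449), np.int64(-15), np.int64(151)), (np.int64(450), np.int64(-14), np.int64(151))]
```

View pics/c4.png

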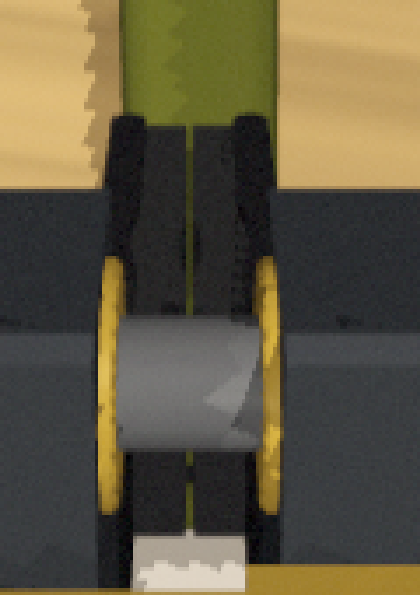

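The zoom shows the closed fingers ending at about row 286, at z≈0.068. That is roughly 24 mm above the reported TCP (0.042), and the side view agrees. So the fingers really end short of the stated TCP, and they have been closing just above the bar. I'll allow for that offset, reopen and go lower.

Request:
step_arm:
  delta_pos:
    - [0,0,0.5]
    - [0,0,0.3]
    - [0,0,0]
    - [0,0,0]
    - [0,0,0]
    - [0,0,0]
    - [0,0,0]
    - [0,0,0]
  turn: [0,0,0,0,0,0,0,0]
  grip: 0.4

```text
time: 10.3
ee_pos: [0.4611, -0.0509, 0.062]
eef_rot: [0.536, 0.844, 0.0, -0.0]
ft_force: [1.6, -0.1, -0.1]
width: 0.0505
grip_force: 0.0
```

Request:
step_arm:
  delta_pos:
    - [0,0,-0.5]
    - [0,0,-0.4]
    - [0,0,-0.3]
    - [0,0,-0.2]
    - [0,0,-0.1]
    - [0,0,0]
  turn: [0,0,0,0,0,0]

```text
time: 10.9
ee_pos: [0.4611, -0.0509, 0.0244]
eef_rot: [0.536, 0.844, 0.0, -0.0]
ft_force: [0.2, -0.7, -0.1]
width: 0.0521
grip_force: 0.0
```

There's no contact at a reported z of 0.024, below the offcut's top at 0.038, which confirms the offset.

Request:
step_arm:
  delta_pos:
    - [0,0,0]
    - [0,0,0]
    - [0,0,0]
    - [0,0,0]
    - [0,0,0]
    - [0,0,0]
    - [0,0,0]
    - [0,0,0]
  turn: [0,0,0,0,0,0,0,0]
  grip: 1
  newtons: 25

```text
time: 11.7
ee_pos: [0.4614, -0.051, 0.0248]
eef_rot: [0.536, 0.844, 0.0, 0.0]
ft_force: [0.4, 0.3, 1.7]
width: 0.0195
grip_force: 25.0
```

Request:
step_arm:
  delta_pos:
    - [0,0,0.4]
    - [0,0,0.8]
    - [0,0,0.8]
    - [0.1,0.6,0.6]
    - [0.1,0.8,0]
    - [0.1,0.9,0]
    - [0.1,0.9,0]
    - [0.1,0.9,0]
    - [0.1,0.9,0]
    - [0.1,0.9,0]
    - [0.1,0.9,0]
    - [0.1,0.9,0]
  turn: [0,0,0,0.6,0.6,0.6,0.6,0.6,0.6,0.6,0.6,0.6]

```text
time: 12.9
ee_pos: [0.4832, 0.144, 0.0891]
eef_rot: [0.236, 0.972, 0.0, -0.001]
ft_force: [0.2, -0.7, -0.9]
width: 0.0196
grip_force: 25.0
```

Request:
step_arm:
  delta_pos:
    - [0.06,0.95,0]
    - [0.06,0.95,0]
    - [0.06,0.95,0]
    - [0.06,0.95,0]
    - [0.06,0.95,0]
    - [0.06,0.95,0]
    - [0.06,0.85,0]
    - [0.04,0.83,0]
    - [0,0,0]
  turn: [0.6,0.6,0.6,0.6,0.6,0.6,0.6,0.5,0]

```text
time: 13.8
ee_pos: [0.4931, 0.3306, 0.089]
eef_rot: [-0.044, 0.999, 0.001, -0.001]
ft_force: [-0.8, 0.1, -0.4]
width: 0.0196
grip_force: 25.0
```

```bash
python3 - <<'E'
from h import *
s=read_state();p=s["ee_pos"];q=s["eef_rot"];print(p,q,s["width"],np.degrees(2*np.arctan2(q[1],q[0]))-90)
c=camera("top");W=pts(c);hsv=cv2.cvtColor(c["image"],cv2.COLOR_RGB2HSV)
c=camera("wrist");W=pts(c);h=cv2.cvtColor(c["image"],cv2.COLOR_RGB2HSV)
m=(h[...,0]>25)&(h[...,0]<50)&(h[...,1]>90)&(np.hypot(W[...,0]-p[0],W[...,1]-p[1])<.1)
P=W[m];print(m.sum(),cv2.minAreaRect((P[:,:2]*1000).astype(np.float32)),np.median(P,0),p)
iv=(h[...,1]<70)&(h[...,2]>110)&(abs(W[...,2]-.004)<.004);
m=(W[...,2]>.010)&(W[...,2]<.018)&(h[...,1]>85)
P=W[m];print(m.sum(),cv2.minAreaRect((P[:,:2]*1000).astype(np.float32)))
save(c,"w5")
E
```

```text
[0.4930549  0.33058842 0.08901571] [-0.0441057   0.99902548  0.001335   -0.00100092] 0.01963183564808413 95.05578767757976
9135 ((487.13739013671875, 327.2452392578125), (139.54026794433594, 102.25898742675781), 60.44856643676758) [0.47549758 0.32705894 0.12410884] [0.4930549  0.33058842 0.08901571]
5379 ((475.560791015625, 296.228271484375), (134.3804168701172, 112.3696060180664), 4.962819576263428)
```

View pics/w5.png

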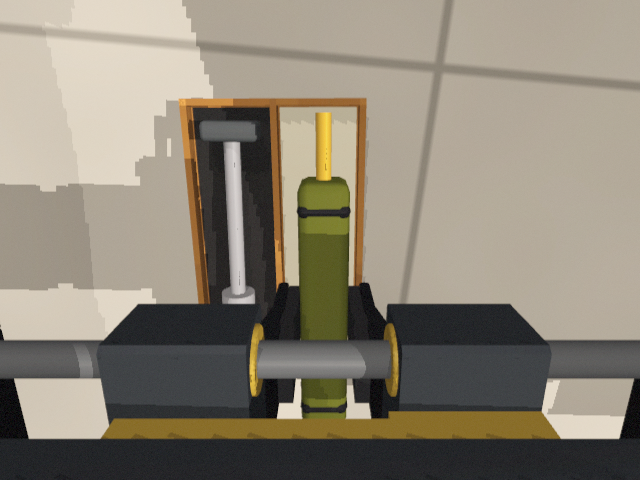

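The wrist view shows the probe lined up with the tray, the ivory compartment below it at about (320,110–280) and the key at (237,210). I'll shift 5 mm towards −y and lower.

Request:
step_arm:
  delta_pos:
    - [0.08,-0.2,-0.3]
    - [0,0,-0.6]
    - [0,0,-0.7]
    - [0,0,-0.7]
    - [0,0,-0.6]
    - [0,0,-0.4]
    - [0,0,-0.3]
    - [0,0,-0.15]
    - [0,0,-0.1]
    - [0,0,0]
    - [0,0,0]
  turn: [0,0,0,0,0,0,0,0,0,0,0]

```text
time: 15.0
ee_pos: [0.4975, 0.3212, -0.0061]
eef_rot: [-0.04, 0.999, 0.0, 0.0]
ft_force: [-0.4, -0.0, -1.1]
width: 0.0198
grip_force: 25.0
```

Request:
step_arm:
  delta_pos:
    - [0,0.16,0]
    - [0,0,-0.04]
    - [0,0,0]
    - [0,0,0]
  turn: [0,0,0,0]

```text
time: 15.4
ee_pos: [0.4972, 0.325, -0.0076]
eef_rot: [-0.04, 0.999, 0.0, -0.0]
ft_force: [0.3, 0.8, -0.5]
width: 0.0195
grip_force: 25.0
```

Request:
step_arm:
  delta_pos:
    - [0,0,0]
    - [0,0,0]
    - [0,0,0]
    - [0,0,0]
  turn: [0,0,0,0]
  grip: 0.58

```text
time: 15.8
ee_pos: [0.4973, 0.325, -0.0075]
eef_rot: [-0.04, 0.999, 0.0, 0.0]
ft_force: [-0.3, 0.2, -0.6]
width: 0.0354
grip_force: 0.0
```

Request:
step_arm:
  delta_pos:
    - [0,0,0.3]
    - [0,0,0.6]
    - [0,0,0.9]
    - [0,0,0.9]
    - [0,0,0.9]
    - [0,0,0.9]
  turn: [0,0,0,0,0,0]

```text
time: 16.4
ee_pos: [0.4973, 0.3254, 0.1073]
eef_rot: [-0.04, 0.999, 0.0, 0.001]
ft_force: [0.8, -0.1, 0.9]
width: 0.0365
grip_force: 0.0
```

```bash
python3 - <<'E'
from h import *
s=read_state();p=s["ee_pos"];print(p,s["width"])
c=camera("wrist");W=pts(c);h=cv2.cvtColor(c["image"],cv2.COLOR_RGB2HSV)
m=(h[...,0]>22)&(h[...,0]<50)&(h[...,1]>90)&(W[...,2]<.035)&(W[...,2]>.02)&(np.hypot(W[...,0]-p[0],W[...,1]-p[1])<.1)
P=W[m];print(m.sum(),cv2.minAreaRect((P[:,:2]*1000).astype(np.float32)),np.median(P,0))
a=np.radians(5);d=np.median(P,0)[:2]-[.4976,.2989];print("y rel slot",-np.sin(a)*d[0]+np.cos(a)*d[1]-.027)
E
```

```text
[0.49726641 0.32535298 0.10731926] 0.036521927523611296
4205 ((495.9481506347656, 324.5929260253906), (108.5666732788086, 19.582563400268555), 4.582467079162598) [0.49192693 0.3243374  0.02602301]
y rel slot -0.0011649572728113823
```

The probe lies in its compartment: top at 0.026, 1 mm off the centre line, angle 4.6°. Next is the gauge.

Request:
step_arm:
  delta_pos:
    - [0,-0.3,0.9]
    - [0,-0.7,0.9]
    - [0,-1,0.5]
    - [0,-1,0.1]
    - [0,-1,0]
    - [0,-1,0]
    - [0,-1,0]
    - [0,-1,0]
    - [0,-1,0]
    - [0,-1,0]
    - [0,-1,0]
    - [0,-1,0]
  turn: [-0.2,-0.5,-0.6,-0.6,-0.6,-0.6,-0.6,-0.6,-0.6,-0.6,-0.6,-0.6]
  grip: 0.3

```text
time: 17.65
ee_pos: [0.4973, 0.0495, 0.1661]
eef_rot: [0.355, 0.935, 0.0, 0.001]
ft_force: [0.4, 0.7, 0.5]
width: 0.0606
grip_force: 0.0
```

Request:
step_arm:
  delta_pos:
    - [0.05,-1,0]
    - [0.05,-1,0]
    - [0.05,-1,0]
    - [0.05,-1,0]
    - [0.05,-1,0]
    - [0.05,-1,0]
    - [0.05,-1,0]
    - [0.05,-1,0]
    - [0.05,-1,0]
    - [0.05,-1,0]
    - [0.05,-1,0]
    - [0.05,-1,0]
  turn: [-0.6,-0.6,-0.6,-0.6,-0.6,-0.6,-0.6,-0.6,-0.6,-0.6,-0.6,-0.6]

```text
time: 18.85
ee_pos: [0.5121, -0.2521, 0.1647]
eef_rot: [0.715, 0.699, -0.0, -0.0]
ft_force: [0.4, -0.6, 0.2]
width: 0.0607
grip_force: 0.0
```

Request:
step_arm:
  delta_pos:
    - [0,-0.9,0]
    - [0,-0.9,0]
    - [0,-0.9,0]
    - [0,-0.5,0]
    - [0,0,0]
    - [0,0,0]
  turn: [-0.5,-0.5,-0.4,0,0,0]

```text
time: 19.45
ee_pos: [0.5125, -0.3291, 0.1648]
eef_rot: [0.769, 0.639, 0.0, -0.0]
ft_force: [0.2, 0.3, 0.2]
width: 0.061
grip_force: 0.0
```

```bash
cat > g.py <<'E'
from h import *
s=read_state();p=s["ee_pos"];q=s["eef_rot"];print(p,s["width"],"close ang",np.degrees(2*np.arctan2(q[1],q[0]))-90)
c=camera("wrist");W=pts(c);save(c,"w6")
for a,b in((.130,.145),(.10,.145)):
    m=(W[...,2]>a)&(W[...,2]<b)&(np.hypot(W[...,0]-.512,W[...,1]+.337)<.06)
    P=W[m];print(m.sum(),cv2.minAreaRect((P[:,:2]*1000).astype(np.float32)),np.median(P,0))
E
python3 g.py
```

```text
[ 0.51251383 -0.32911454  0.16478775] 0.06101092337230963 close ang -10.558680184243244
1556 ((512.5907592773438, -339.79229736328125), (36.690799713134766, 14.033828735351562), 82.00141906738281) [ 0.51291639 -0.33784933  0.13704592]
4969 ((512.5673217773438, -339.9716491699219), (84.84658813476562, 24.032791137695312), 81.87920379638672) [ 0.51382216 -0.32932579  0.10778229]
```

View pics/w6.png

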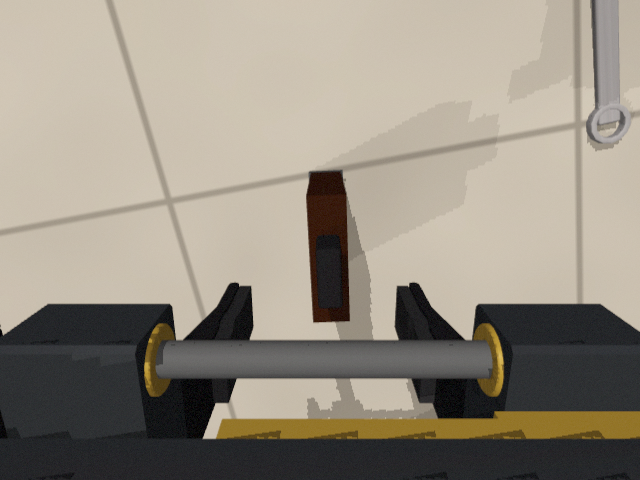

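The wrist view shows the gauge with its black handle at (328,272), centred between the fingers. I need +2.6° of yaw and −10 mm in y before going down.

Request:
step_arm:
  delta_pos:
    - [0,-0.4,0]
    - [0,0,-0.4]
    - [0,0,-0.7]
    - [0,0,-0.7]
    - [0,0,-0.6]
    - [0,0,-0.4]
    - [0,0,-0.2]
    - [0,0,0]
  turn: [0.37,0,0,0,0,0,0,0]

```text
time: 20.3
ee_pos: [0.5121, -0.3397, 0.0894]
eef_rot: [0.755, 0.656, -0.0, -0.0]
ft_force: [1.4, -0.5, 0.6]
width: 0.0611
grip_force: 0.0
```

Request:
step_arm:
  delta_pos:
    - [0,0,0]
    - [0,0,0]
    - [0,0,0]
    - [0,0,0]
    - [0,0,0]
    - [0,0,0]
    - [0,0,0]
    - [0,0,0]
    - [0,0,0]
  turn: [0,0,0,0,0,0,0,0,0]
  grip: 1
  newtons: 20

```text
time: 21.2
ee_pos: [0.5122, -0.3399, 0.0899]
eef_rot: [0.755, 0.656, -0.0, -0.0]
ft_force: [0.3, 1.0, 0.3]
width: 0.0136
grip_force: 20.0
```

Request:
step_arm:
  delta_pos:
    - [0,0,0.4]
    - [0,0,0.9]
    - [0,0,0.9]
    - [0,0.4,0.9]
    - [0.1,0.8,0.9]
    - [0.1,0.9,0]
    - [0.1,0.9,0]
    - [0.1,0.9,0]
    - [0.1,0.9,0]
    - [0.1,0.9,0]
    - [0.1,0.9,0]
    - [0.1,0.9,0]
  turn: [0,0,0,-0.4,-0.6,-0.8,-0.8,-0.8,-0.8,-0.8,-0.8,-0.8]

```text
time: 22.4
ee_pos: [0.5321, -0.1514, 0.1903]
eef_rot: [0.95, 0.312, -0.0, 0.0]
ft_force: [-0.1, 0.7, -3.2]
width: 0.0137
grip_force: 20.0
```

Request:
step_arm:
  delta_pos:
    - [0.1,0.9,0]
    - [0.1,0.9,0]
    - [0.1,0.9,0]
    - [0.1,0.9,0]
    - [0.1,0.9,0]
    - [0.1,0.6,0]
    - [0,0.4,0]
    - [0,0,0]
    - [0,0,0]
  turn: [-0.8,-0.8,-0.8,-0.8,-0.8,-0.8,-0.5,0,0]

```text
time: 23.3
ee_pos: [0.5471, -0.0154, 0.1901]
eef_rot: [1.0, 0.002, -0.0, 0.0]
ft_force: [1.1, -1.4, -2.9]
width: 0.0139
grip_force: 20.0
```

```bash
python3 - <<'E'
from h import *
s=read_state();p=s["ee_pos"];q=s["eef_rot"];print(p,s["width"],"close ang",np.degrees(2*np.arctan2(q[1],q[0]))-90)
c=camera("side");np.savez("s7.npz",**c)
im=c["image"][140:290,290:440,::-1];cv2.imwrite("pics/s7.png",cv2.resize(im,(600,600),interpolation=cv2.INTER_NEAREST))
E
```

```text
[ 0.5471358  -0.0154097   0.19013188] 0.013948390724119622 close ang -89.78247989092057
```

View pics/s7.png

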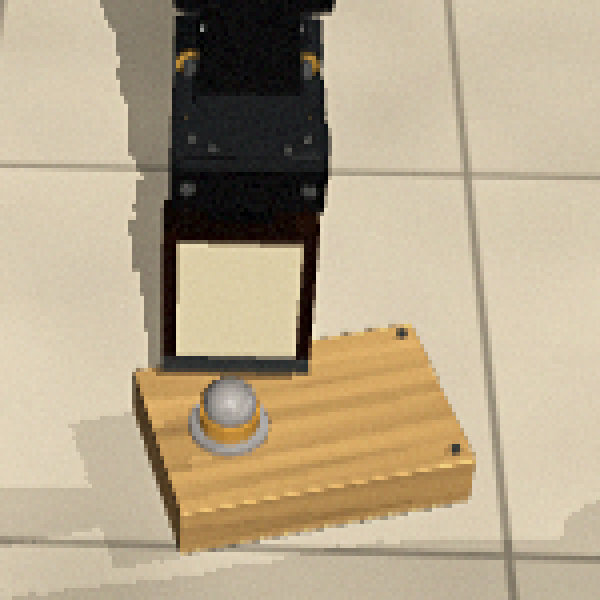

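This face is plain ivory (crop (175–305, 240–360)), with no pointer or mark. The real dial must be on the other face, so I'll turn the gauge half round. I've used all 10 picture views, so the rest is numeric.

Request:
step_arm:
  delta_pos:
    - [0,0,0]
    - [0,0,0]
    - [0,0,0]
    - [0,0,0]
    - [0,0,0]
    - [0,0,0]
    - [0,0,0]
    - [0,0,0]
    - [0,0,0]
    - [0,0,0]
    - [0,0,0]
    - [0,0,0]
  turn: [0.5,0.9,1,1,1,1,1,1,1,1,1,1]

```text
time: 24.55
ee_pos: [0.5472, -0.0162, 0.1899]
eef_rot: [0.773, 0.634, -0.0, 0.0]
ft_force: [0.4, 0.5, -3.9]
width: 0.0137
grip_force: 20.0
```

Request:
step_arm:
  delta_pos:
    - [0,0,0]
    - [0,0,0]
    - [0,0,0]
    - [0,0,0]
    - [0,0,0]
    - [0,0,0]
    - [0,0,0]
    - [0,0,0]
    - [0,0,0]
    - [0,0,0]
    - [0,0,0]
    - [0,0,0]
  turn: [1,1,1,1,1,1,1,1,1,1,1,1]

```text
time: 25.75
ee_pos: [0.5472, -0.0163, 0.1899]
eef_rot: [0.163, 0.987, -0.0, -0.0]
ft_force: [0.2, -0.5, -2.6]
width: 0.0138
grip_force: 20.0
```

Request:
step_arm:
  delta_pos:
    - [0,0,0]
    - [0,0,0]
    - [0,0,0]
    - [0,0,0]
    - [0,0,0]
    - [0,0,0]
    - [0,0,0]
    - [0,0,0]
    - [0,0,0]
  turn: [1,0.8,0.5,0.4,0.1,0,0,0,0]

```text
time: 26.65
ee_pos: [0.5472, -0.015, 0.1899]
eef_rot: [-0.002, 1.0, 0.0, -0.0]
ft_force: [-0.0, -0.3, -3.4]
width: 0.0133
grip_force: 20.0
```

```bash
cat > d.py <<'E'
from h import *
import sys
s=read_state();p=s["ee_pos"];q=s["eef_rot"];print(s["time"],p.round(4),s["width"],s["ft_force"].round(1),s["grip_force"],"close ang",np.degrees(2*np.arctan2(q[1],q[0]))-90)
c=camera("side");K=c["mtx"];T=np.linalg.inv(c["view"])
v,u=np.mgrid[140:290,290:440];D=np.stack([(u-K[0,2])/K[0,0],-(v-K[1,2])/K[1,1],-np.ones(u.shape)],-1)@T[:3,:3].T
yp=p[1]+.014                    # dial plane, facing +y
k=(yp-T[1,3])/D[...,1];X=T[0,3]+k*D[...,0];Z=T[2,3]+k*D[...,2]
im=c["image"][140:290,290:440].astype(int);R,G,B=im[...,0],im[...,1],im[...,2]
hsv=cv2.cvtColor(im.astype(np.uint8),cv2.COLOR_RGB2HSV)
W=pts(c)[140:290,290:440]
near=(abs(W[...,1]-yp)<.006)&(abs(X-p[0])<.075)
red=near&(R-G>60)&(R-B>60)&(R>110)
print("red",red.sum(),X[red].mean().round(4),Z[red].mean().round(4))
iv=near&(hsv[...,1]<75)&(hsv[...,2]>140);print("ivory X",X[iv].min().round(4),X[iv].max().round(4),"Z",Z[iv].min().round(4),Z[iv].max().round(4))
zb=p[2]-.09
if len(sys.argv)>1:
    g=cv2.resize(np.zeros((1,1)),(1,1))
    for z in np.arange(zb+.09,zb-.01,-.004):
        row=""
        for x in np.arange(p[0]+.048,p[0]-.05,-.002):
            i=np.hypot(X-x,Z-z).argmin();r,gg,b=im.reshape(-1,3)[i];
            row+="R" if r-gg>50 and r>100 else "#" if max(r,gg,b)<70 else "+" if max(r,gg,b)<130 else "y" if r-b>70 else "."
        print(f"{z:.3f} "+row)
E
python3 d.py 1
```

```text
26.65 [ 0.5472 -0.015   0.1899] 0.013336676095614598 [-0.  -0.3 -3.4] 20.02099588571582 close ang 90.22368895379495
red 0 nan nan
ivory X 0.5288 0.6218 Z -0.0056 0.3307
0.190 ...+####+...............##...............####+....
0.186 ...+####+...............#+...............####.....
0.182 ...+####+...............#+...............#####....
0.178 ...+####+...............#+...............#####....
0.174 ...+####+...............#...............+#####....
0.170 ...+####+.............yy+yyy............++####....
0.166 ...+####+............yRRyRRR.............+####....
0.162 ...+####+.+.........+RRRRRRRR.RRRR.......#####....
0.158 ...+####+............RRRRRRRy..RRRR.....+#####....
0.154 ...+####+............+.y+yyy..+RRRR......####+....
0.150 ...+####+..............+#......yRRR......####+....
0.146 ...+####........................Ry.......####.....
0.142 ...+####.................................#####....
0.138 ...+####.................................#####....
0.134 ...+####+++++++++++++.++.+++............######...y
0.130 ...+##########################################yyyy
0.126 ...+##########################################yyyy
0.122 ...++#########################################yyyy
0.118 ...+#########################################+yyyy
0.114 ...++########################################.yyyy
0.110 ...++########################################..yyy
0.106 ..+++#########################################.yyy
0.102 yyy++..yy..yyy+++++..+++++++++++++++++###+Ryyyyyyy
0.098 yyyyyyyyyyyyyyyyyyyyy+++++.yyyyyyyyyyyyyyyyyyyyyyy
0.094 yyyyyyyyyyyyyyyyyy++++........yyyyyyyyyyyyyyyyyyyyd.py:13: RuntimeWarning: Mean of empty slice.
  print("red",red.sum(),X[red].mean().round(4),Z[red].mean().round(4))
  ret = ret.dtype.type(ret / rcount)
```

The dial is visible now, recessed about 13 mm: the pointer hangs at x≈0.546 and the red mark sits at about −17 mm in world x. I'll measure the mark more finely.

```bash
cat > e.py <<'E'
from h import *
s=read_state();p=s["ee_pos"];print(s["time"],p.round(4),s["width"],s["ft_force"].round(1),s["grip_force"])
c=camera("side");K=c["mtx"];T=np.linalg.inv(c["view"])
v,u=np.mgrid[140:290,290:440];D=np.stack([(u-K[0,2])/K[0,0],-(v-K[1,2])/K[1,1],-np.ones(u.shape)],-1)@T[:3,:3].T
yp=p[1]+.001
k=(yp-T[1,3])/D[...,1];X=T[0,3]+k*D[...,0];Z=T[2,3]+k*D[...,2]
im=c["image"][140:290,290:440];h=cv2.cvtColor(im,cv2.COLOR_RGB2HSV).astype(int)
m=((h[...,1]>110)&(h[...,2]>90)&((h[...,0]<25)|(h[...,0]>170))&(abs(X-p[0])<.05)&(Z>p[2]-.09+.025)&(Z<p[2])).astype(np.uint8)
W=pts(c)[140:290,290:440]
hu=np.where(h[...,0]>90,h[...,0]-180,h[...,0])
for name,q in(("red",(m>0)&(hu<8)),("brass",(m>0)&(hu>=8))):
    w=q*h[...,1]
    print(name,q.sum(),"x",(w*X).sum()/w.sum(),"z",(w*Z).sum()/w.sum(),"hue",np.median(hu[q]) if q.any() else 0,"Wy",np.nanmedian(W[q],0).round(4))
d=(h[...,2]<100)&(abs(X-p[0])<.036)&(Z>p[2]-.06)&(Z<p[2]-.0)
print("dark x,z:",[(round(float(a),4),round(float(b),4)) for a,b in zip(X[d],Z[d])][:40])
for r in np.unique(v[m>0]): print(r,"".join(f"{hu[r-140,j]:4d}" if m[r-140,j] else "   ." for j in range(*(np.array([u[m>0].min(),u[m>0].max()+1])-290))))
d=(h[...,2]<90)
for side in(1,): # frame outline lean: right & left dark edges
    rows=[]
    for r in range(150):
        qq=d[r]&(abs(X[r]-p[0])<.06)
        if qq.sum()>4: rows.append((r+140,round(Z[r,75],4),round(X[r][qq].max()-p[0],4),round(X[r][qq].min()-p[0],4)))
    print(rows[::4])
E
python3 e.py
```

```text
26.7 [ 0.5472 -0.015   0.1899] 0.013991144270377641 [-0.2 -0.2 -3.9] 20.021079310099594
red 22 x 0.5301255563962852 z 0.1430630568047114 hue 1.0 Wy [ 0.5301 -0.0204  0.1377]
brass 48 x 0.5460489189740644 z 0.1537200349494396 hue 18.0 Wy [ 0.5466 -0.0117  0.1528]
dark x,z: [(0.5827, 0.1879), (0.5805, 0.188), (0.5586, 0.1887), (0.5565, 0.1888), (0.5543, 0.1888), (0.5521, 0.1889), (0.5499, 0.189), (0.5456, 0.1891), (0.5434, 0.1892), (0.5412, 0.1892), (0.5391, 0.1893), (0.5369, 0.1894), (0.5347, 0.1894), (0.5325, 0.1895), (0.5304, 0.1896), (0.5282, 0.1896), (0.526, 0.1897), (0.5239, 0.1898), (0.5217, 0.1899), (0.5195, 0.1899), (0.5826, 0.185), (0.5804, 0.1851), (0.5129, 0.1872), (0.5826, 0.182), (0.5804, 0.1821), (0.5476, 0.1831), (0.5454, 0.1832), (0.5127, 0.1842), (0.5826, 0.1791), (0.5475, 0.1802), (0.5453, 0.1802), (0.5125, 0.1813), (0.5825, 0.1761), (0.5474, 0.1772), (0.5452, 0.1773), (0.5124, 0.1783), (0.5825, 0.1731), (0.5473, 0.1742), (0.5122, 0.1753), (0.5825, 0.1701)]
201    .   .   .  17   .  18   .   .   .   .   .   .   .
202    .   .   .  18  18  20   .   .   .   .   .   .  
[... 1438 characters left out ...]
 np.float64(-0.0435)), (196, np.float64(0.2046), np.float64(0.0399), np.float64(-0.042)), (200, np.float64(0.193), np.float64(0.0398), np.float64(-0.0427)), (204, np.float64(0.1813), np.float64(0.0397), np.float64(-0.0434)), (208, np.float64(0.1694), np.float64(0.0396), np.float64(-0.0419)), (212, np.float64(0.1572), np.float64(0.0395), np.float64(-0.0427)), (216, np.float64(0.1449), np.float64(0.0394), np.float64(-0.0434)), (220, np.float64(0.1325), np.float64(0.0393), np.float64(-0.0419)), (224, np.float64(0.1198), np.float64(0.0392), np.float64(-0.0426)), (228, np.float64(0.1069), np.float64(0.0414), np.float64(-0.0434)), (232, np.float64(0.0938), np.float64(0.0414), np.float64(-0.0418))]
```

The mark is at about 0.29 rad, towards −x. Next I'll lower the foot onto the stud and press about 8 mm.

Request:
step_arm:
  delta_pos:
    - [0.05,0,-0.3]
    - [0,0,-0.3]
    - [0,0,-0.2]
    - [0,0,-0.2]
    - [0,0,-0.2]
    - [0,0,-0.16]
    - [0,0,0]
    - [0,0,0]
  turn: [0,0,0,0,0,0,0,0]

```text
time: 27.55
ee_pos: [0.5486, -0.0149, 0.1562]
eef_rot: [-0.002, 1.0, 0.0, 0.0]
ft_force: [-0.3, 0.0, 0.1]
width: 0.0139
grip_force: 20.0
```

Request:
step_arm:
  delta_pos:
    - [0,0,0]
    - [0,0,0]
    - [0,0,0]
  turn: [0,0,0]
  newtons: 7

```text
time: 27.85
ee_pos: [0.5487, -0.0149, 0.1561]
eef_rot: [-0.002, 1.0, 0.0, 0.0]
ft_force: [-1.9, -0.2, 0.6]
width: 0.0141
grip_force: 7.0
```

Wrist force went from −3.3 to about +0.3 N, so the stud is carrying roughly 3.6–4 N and is about 6–7 mm down. Now I'll rock the gauge.

Request:
step_arm:
  delta_pos:
    - [-0.15,0,-0.01]
    - [-0.15,0,-0.01]
    - [-0.15,0,-0.01]
    - [-0.15,0,-0.01]
    - [-0.15,0,-0.02]
    - [-0.15,0,-0.02]
    - [-0.15,0,-0.02]
    - [-0.15,0,-0.03]
    - [-0.15,0,-0.04]
    - [-0.09,0,-0.03]
    - [0,0,0]
    - [0,0,0]
  turn: [0,0,0,0,0,0,0,0,0,0,0,0]

```text
time: 29.05
ee_pos: [0.5123, -0.015, 0.1509]
eef_rot: [-0.002, 1.0, 0.0, -0.0]
ft_force: [-1.0, 0.1, 0.9]
width: 0.0142
grip_force: 7.0
```

Request:
step_arm:
  delta_pos:
    - [0,0,0]
    - [0,0,0]
    - [0,0,0]
    - [0,0,0]
    - [0,0,0]
    - [0,0,0]
    - [0,0,0]
    - [0,0,0]
    - [0,0,0]
    - [0,0,0]
    - [0,0,0]
    - [0,0,0]
  turn: [0,0,0,0,0,0,0,0,0,0,0,0]

```text
time: 30.25
ee_pos: [0.5125, -0.0149, 0.1509]
eef_rot: [-0.002, 1.0, 0.0, -0.0]
ft_force: [-1.3, -0.1, 0.4]
width: 0.0141
grip_force: 7.0
```

```bash
python3 e.py | grep -v dark; python3 d.py 1 | tail -28
```

```text
30.25 [ 0.5125 -0.0149  0.1509] 0.01406034617197476 [-1.3 -0.1  0.4] 6.999532833324338
red 9 x 0.5216696419987261 z 0.09814725036057582 hue 3.0 Wy [ 0.5211 -0.0188  0.0923]
brass 178 x 0.48784346489291186 z 0.10811952768898239 hue 18.0 Wy [ 0.4718 -0.0726  0.0395]
214    .   .   .  18  17  16   .   .   .   .   .   .   .   .   .   .   .   .   .   .   .   .   .   .   .   .   .   .   .   .
222    .   .   .   .   .   .   .   .   .   .   .   .   .   .   .   .   .   .   .   .   .   .   .   .   .   .   .   .  19  21
223    .   .  20   .  18   .   .   .   .   .   .   .   .   .   .   .   .   .   .   .   .  17   .  18  21  19  18  19  18  18
224    .  18  18  18  18  18  19   .   .   .   .   .   .   .   .   .   .   .   .   .  15  19  18  18  18  18  17  18  18  18
225   17  18  18  19  19  18  18   .   .   .   .   .   .   .   .   .   .   .   .   .  17  19  18  18  18  18  18  18  18  18
226   19  18  18  18  19  18  18   .   .   .   .   .   .   .   .   .   .   .   .  13  18  18  18  18  18  17  19  18  18  17
227   17  18  18  19  19  18  18   .   .   .   .   .   .   .   .   .   .   .   .  18 
[... 3780 characters left out ...]
###############+yyyRRyyyyyyyyyyyyy
0.087 ###############################yyyyyyyyyyyyyyyyyyy
0.083 ##############################+yyyyyyyyyyyyyyyyyyy
0.079 #############################+yyyyyyyyyyyyyyyyyyyy
0.075 #############################yyyyyyyyyyyyyyyyyyyyy
0.071 +++++#######################+yyyyyyyyyyyyyyyyyyyyy
0.067 +..........+++##############.yyyyyyyyyyyyyyyyyyyyy
0.063 y...........yR++++++########yyyyyyyyyyyyyyyyyyyyyy
0.059 RRRy......yRRy....yyy.+++#++yyyyyyyyyyyyyyyyyyyyyy
0.055 yyyRRRRRRRRRyy....yyyyyyyyyyyyyyyyyyyyyyyyyyyyyyyyd.py:13: RuntimeWarning: Mean of empty slice.
  print("red",red.sum(),X[red].mean().round(4),Z[red].mean().round(4))
  ret = ret.dtype.type(ret / rcount)
```

The pointer bob (image columns 0–6) is centred on the red mark (columns 2–4, visible either side of the pointer). I'll let it settle, check once more, then hand in.

Request:
step_arm:
  delta_pos:
    - [0,0,0]
    - [0,0,0]
    - [0,0,0]
    - [0,0,0]
    - [0,0,0]
    - [0,0,0]
    - [0,0,0]
    - [0,0,0]
    - [0,0,0]
    - [0,0,0]
    - [0,0,0]
    - [0,0,0]
  turn: [0,0,0,0,0,0,0,0,0,0,0,0]

```text
time: 31.55
ee_pos: [0.5125, -0.015, 0.1509]
eef_rot: [-0.002, 1.0, 0.0, -0.0]
ft_force: [-1.1, -0.2, 0.5]
width: 0.0137
grip_force: 7.0
```

```bash
python3 e.py | grep -v dark | cut -c1-60 | head -18; python3 -c "
from h import *
f=[read_state()['ft_force'][2]]
for i in range(6): camera('side');f.append(read_state()['ft_force'][2])
print(np.mean(f))"
```

```text
31.55 [ 0.5125 -0.015   0.1509] 0.01374101074219907 [-1.1 -0
red 9 x 0.5216880925890806 z 0.09818669677347378 hue 3.0 Wy 
brass 177 x 0.48788369577709917 z 0.10802107670772765 hue 18
214    .   .   .  19  17  17   .   .   .   .   .   .   .   .
222    .   .   .   .   .   .   .   .   .   .   .   .   .   .
223    .   .  20   .  18   .   .   .   .   .   .   .   .   .
224    .  17  18  19  19  18  19   .   .   .   .   .   .   .
225   17  18  18  18  18  18  18   .   .   .   .   .   .   .
226   19  18  19  18  18  18  18   .   .   .   .   .   .   .
227   18  18  18  18  18  18  18   .   .   .   .   .   .   .
228    .  18  17  18  17  18  18   .   .   .   .   .   .   .
229    .   .   3   .   7   .   .   .   .   .   .   .   .   .
230    .   .   1   .  -1   .   .   .   .   .   .   .   .   .
231    .   .   2   .   1   .   .   .   .   .   .   .   .   .
232    .   .   7   6   6   .   .   .   .   .   .   .   .   .
233    .   .   .   .   .   .   .   .   .   .   .   .   .   .
234    .   .   .   .   .   .   .   .   .   .   .   .   .   .
[(140, np.float64(0.3504), np.float64(0.0386), np.float64(-0
0.5646042639662073
```

It's steady and on the mark, and the stud load of about 3.9 N puts it about 6–7 mm down. Handing in.

```bash
python3 -c "
from bench import *
print(close_job())"
```

```text
the job is handed in; nothing more can be done
None
```

I handed the job in at about 32 s; no verdict came back. By my last measurements the probe lies flat in the ivory compartment, and the gauge is held still on the stud (about 6–7 mm down, estimated from force) with its pointer on the red mark.

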